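Find the heavy parts carton by lifting and put it in the dispatch tray

ROBOT

A 6-joint arm with a two-finger parallel gripper is mounted at the origin on a cart in front of the work surface, level with it; the furniture and walls round the work are solid. World frame = base frame: x ahead of the robot, y to its left, z up, the work surface at z = 0. Lengths are in m, angles in rad, forces in N, time in s.
With the tool pointing down it reaches from about 0.325 to 0.775 m from the base axis. Payload 5.5 kg.
Tool frame: the origin (TCP) lies at the very end of the fingers, on their centre line; the grasp point (between the pads) lies 19 mm behind it; z points along the fingers, y is the line along which they close (so a half turn about z gives the same grasp; the last joint's range is limited). The gripper opens to 88 mm and grips with 3 to 60 N. Pads are 20 mm wide; open, the fingers measure 115 mm over their backs; the gripper's body (75 mm by 178 mm) begins 61 mm behind the grasp point.
Start: joints at [-1.238, 0.091, 1.231, -0, 1.82, -0.057], TCP at [0.228, -0.555, 0.183] pointing down, gripper open.
Joint ranges: [-2.87, 2.87], [-0.86, 2.18], [0.17, 2.46], [-1.51, 4.65], [0.06, 2.69], [-2.65, 2.65]. Speed limits (rad/s): [2.57, 2.57, 3.01, 3.14, 3.14, 3.14].

INTERFACE

Orientations are given as a unit quaternion [w, x, y, z].
In Python, from bench import * gives the robot as it stands. The module is installed in compiled form; this text tells all that it offers.
- The arm moves only by the tool jog_arm, never from a script. Its argument "deltas" is a list of rows, each a list of 6 numbers: the shift along the tool's x, y, z in units of 40 mm (1.0 is 40 mm), then the turn, a rotation vector about the tool's x, y, z in units of 5 degrees (1.0 is 5 degrees). A call has 1 to 10 rows; each row shifts and turns the commanded pose from where the row before left it, along the tool's axes as they then stand; what a row does not reach is not made up. A row lasts 1/12 s, in which the tool goes at most 41.7 mm and 7.16 degrees, less where a joint would pass 70% of its speed; a pose out of reach is approached as far as the arm can. A call is refused whole if a number of a shift passes 1 or a number of a turn 1, either way. A call with a gripper value outside its range is refused whole. "claw" is the opening, from 0 (shut) to 1 (fully open), set as the call begins (left out, the last holds). The fingers move at their own pace and stop on an object; "force" is the grip in N (left out, the last holds). Time passes only in rows, so rows that do not move let the fingers close. It gives the time, the measured TCP pose, the force, the opening and the grip force at its end, in the units of the state.
- sense(): the state, without advancing time (a new reading comes with each control period).
- capture(name): name is "side" or "top"; returns (picture, depth): 420x560x3 uint8, red, green, blue; 420x560 float32, m along the optical axis (not along the pixel's ray), 0 where there is no reading.
- camera_info(name): a dict with "fx", "fy", "cx", "cy" (pixels), "dist" ([k1, k2, p1, p2, k3] as OpenCV has them; the pictures are not rectified), "position" and "rotation" of the camera in the world. Camera axes: x right, y down, z forward; pixel columns grow to the right and rows downward; lengths in m; the calibration is good to about 2 mm. A picture is of the moment at which its call begins. camera_info takes no time and is no camera call.
- job_done(): hands the job in; it is judged then, once.
The state is a dict: "clock": time; "joints": joint angles; "qvel": joint speeds; "joint_efforts": joint torques, N m; "eef_pos": TCP position; "eef_rot": TCP orientation; "ft_force": force on the tool from outside, world axes, zero at the start; "moment": the same for the moment, N m; "gripper_width": finger opening in m; "gripper_force": force on a finger pad.
Only numpy, scipy, OpenCV 4.12 (cv2) and the standard library are available. Lean on these libraries where they do the work, as an engineer would, in place of code of your own. Each camera call takes 0.05 s, during which the arm holds its last target. There are 200 camera calls.

TASK

One of the three identical closed cartons was packed with steel parts by mistake and is far heavier than the other two. Lift each a good few centimetres off the bench in turn, left, middle, then right, to feel its weight. The heavy one belongs in the shallow metal tray, standing flat, and the two light ones back where they stood; keep them upright and set them down without dropping them.

Things in the scene. Friction and masses are not known exactly. Their poses are not given: they have to be found in the camera images.
- carton_left_centre (a point): Leftmost (largest y) of three identical closed white cartons with a red band, 60 mm along its x, 85 mm along its y, 50 mm high; the point is its centre, 25 mm above the bench it stands on, z up. Grip it from above across the 60 mm side. Two of the three weigh 0.16 to 0.20 kg, one 0.57 to 0.71 kg; which one changes. Cartons of other sizes are bystanders.
- carton_middle_centre (a point): Middle one of the three identical closed white cartons with a red band, 60 mm along its x, 85 mm along its y, 50 mm high; the point is its centre, 25 mm above the bench it stands on, z up. Grip it from above across the 60 mm side.
- carton_right_centre (a point): Rightmost (smallest y) of the three identical closed white cartons with a red band, 60 mm along its x, 85 mm along its y, 50 mm high; the point is its centre, 25 mm above the bench it stands on, z up. Grip it from above across the 60 mm side.
- tray_floor (a point): centre of the inner floor, 4 mm above the bench, of the shallow open aluminium tray fixed to the bench on the robot's right; outside 170 mm along its own x by 210 mm along its own y, walls 4 mm thick with a round rim whose top is 28 mm above the bench; inside 162 x 202 mm; z up

How it is judged:
On the way, in this order (a step that is already met when the one before it is completed fails the run):
1. the left carton is lifted, its underside at least 25 mm off the bench, for 0.2 s (height (world z) of carton_left_centre above 0.05 m), for 0.2 s.
2. the middle carton is lifted, its underside at least 25 mm off the bench, for 0.2 s (height (world z) of carton_middle_centre above 0.05 m), for 0.2 s.
3. the right carton is lifted, its underside at least 25 mm off the bench, for 0.2 s (height (world z) of carton_right_centre above 0.05 m), for 0.2 s.
At the end, for the whole second after the job is handed in: The heavy carton stands flat (within 8 degrees) on the floor of the tray, inside its walls, resting its weight there; the two light cartons stand upright (within 8 degrees) within 40 mm of where they stood at the start; all are released and at rest (((z of carton_left_centre in the frame of tray_floor between 0.015 and 0.035 m and x of carton_left_centre in the frame of tray_floor between -0.081 and 0.081 m and y of carton_left_centre in the frame of tray_floor between -0.101 and 0.101 m and angle between each of carton_left_centre, carton_middle_centre, carton_right_centre's own z axis and vertical below 0.15 rad and contact force between carton_left and tray above 4.1 N and linear speed of each of carton_left, carton_middle, carton_right below 0.02 m/s and distance of each of carton_middle_centre, carton_right_centre from where it was at the start of the episode below 0.04 m) or (z of carton_middle_centre in the frame of tray_floor between 0.015 and 0.035 m and x of carton_middle_centre in the frame of tray_floor between -0.081 and 0.081 m and y of carton_middle_centre in the frame of tray_floor between -0.101 and 0.101 m and angle between each of carton_middle_centre, carton_left_centre, carton_right_centre's own z axis and vertical below 0.15 rad and contact force between carton_middle and tray above 4.1 N and linear speed of each of carton_middle, carton_left, carton_right below 0.02 m/s and distance of each of carton_left_centre, carton_right_centre from where it was at the start of the episode below 0.04 m) or (z of carton_right_centre in the frame of tray_floor between 0.015 and 0.035 m and x of carton_right_centre in the frame of tray_floor between -0.081 and 0.081 m and y of carton_right_centre in the frame of tray_floor between -0.101 and 0.101 m and angle between each of carton_right_centre, carton_left_centre, carton_middle_centre's own z axis and vertical below 0.15 rad and contact force between carton_right and tray above 4.1 N and linear speed of each of carton_right, carton_left, carton_middle below 0.02 m/s and distance of each of carton_left_centre, carton_middle_centre from where it was at the start of the episode below 0.04 m))); the robot touches nothing.
It fails at once if a carton is tipped by more than 40 degrees (angle between any of carton_left_centre, carton_middle_centre, carton_right_centre's own z axis and vertical above 0.7 rad).
It fails at once if a carton falls freely or is thrown (faster than 0.9 m/s out of the fingers, a drop of more than about 4 cm) ((linear speed of carton_left above 0.9 m/s and contact force between the fingers and carton_left below 0.1 N) or (linear speed of carton_middle above 0.9 m/s and contact force between the fingers and carton_middle below 0.1 N) or (linear speed of carton_right above 0.9 m/s and contact force between the fingers and carton_right below 0.1 N)).
It also fails if it takes over 72 s, if anything falls off the work surface, if the arm or the gripper's body presses on something with over 40 N, if the wrist force passes 120 N, or if a joint passes its speed limit or range.

## Working session

There is one attempt and no reset: what is moved stays moved. The work goes in short steps, Python scripts to look and compute and a tool call to move; the robot and the scene stay as the last step left them, time stands still between calls to the robot, and variables do not carry over. Pictures are saved under pics/ and viewed, at most 10 in all, crops included, and the job is handed in when it is done.

Besides the shell and the picture viewer there is one more tool, called after "Call:" by a JSON object that holds its "fn" and its "kwargs", one argument or row to a line. jog_arm: Moves the arm, as the interface text tells. Its arguments: {"type":"object","properties":{"deltas":{"type":"array","items":{"type":"array","items":{"type":"number"}}},"claw":{"type":"number"},"force":{"type":"number"}},"required":["deltas"]}

```bash
mkdir -p pics; cat > h.py <<'E'
from bench import *
import numpy as np, cv2
def cloud(name):
    p,d=capture(name); c=camera_info(name)
    K=np.array([[c['fx'],0,c['cx']],[0,c['fy'],c['cy']],[0,0,1.]])
    v,u=np.mgrid[:420,:560]
    n=cv2.undistortPoints(np.stack([u,v],-1).reshape(-1,1,2).astype(np.float64),K,np.array(c['dist'])).reshape(420,560,2)
    P=np.dstack([n,np.ones((420,560))])*d[...,None]
    R=np.array(c['rotation'])
    if R.size==4: 
        from scipy.spatial.transform import Rotation as Ro; R=Ro.from_quat(np.roll(R,-1)).as_matrix()
    W=P@R.T+np.array(c['position']); W[d==0]=np.nan
    return p,d,W
E
python3 - <<'E'
from h import *
for n in("top","side"):
    p,d,W=cloud(n); cv2.imwrite(f"pics/{n}0.png",p[...,::-1]); np.save(n,W); np.save(n+"p",p); print(camera_info(n)['position'])
print(sense())
E
```

```text
[0.32320315 0.03189159 1.3204945 ]
[-0.15165877 -0.96731562  1.08865095]
{'clock': 0.1, 'joints': array([-1.23771831e+00,  9.17830470e-02,  1.23180811e+00,  3.41647582e-05,
        1.81975498e+00, -5.67374423e-02]), 'qvel': array([ 0.00058883, -0.00035849, -0.00225765, -0.00016576,  0.0009343 ,
       -0.00165679]), 'joint_efforts': array([ 2.72195626e-03, -4.47857738e+01, -4.07569063e+01,  7.01205572e-02,
        2.84681632e-02, -1.08764505e-04]), 'eef_pos': array([ 0.22789098, -0.55467634,  0.18219622]), 'eef_rot': array([-8.70666125e-04,  9.81064355e-01,  1.93680052e-01, -1.04352891e-04]), 'ft_force': array([0.47532728, 0.34231723, 1.74218511]), 'moment': array([ 0.03875799,  0.03184141, -0.00575846]), 'gripper_force': 0.0, 'gripper_width': 0.08822159712966463}
```

View pics/top0.png

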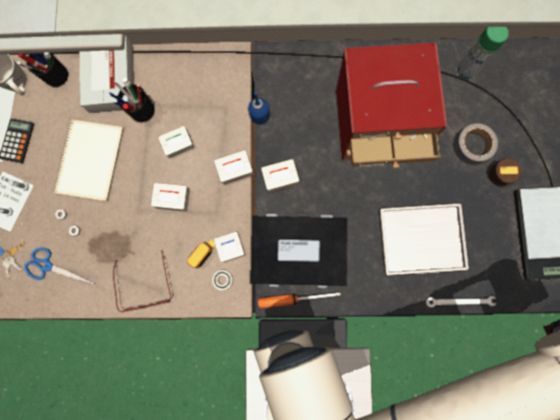

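View pics/side0.png

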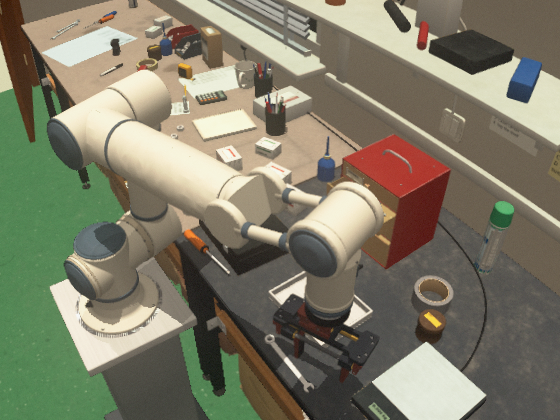

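The top view shows three red-banded cartons at px (169,196), (233,166) and (281,174), green- and blue-banded bystanders at (175,141) and (229,247), and the tray at (424,239). The red toolbox is an obstacle at (395,100). The side view shows the arm parked over the right of the tray.

```bash
python3 - <<'E'
from h import *
W=np.load("top.npy"); print("bench z",np.nanmedian(W[280:290,180:190,2]), np.nanmedian(W[200:210,360:375,2]))
p=np.load("topp.npy")
for n,(u,v),r in(("L",(169,196),28),("M",(233,166),28),("R",(281,174),28),("green",(175,141),24),("blue",(229,247),22)):
    S=W[v-r:v+r,u-r:u+r].reshape(-1,3); z0=np.nanmedian(W[v-3:v+4,u-3:u+4,2])
    m=(abs(S[:,2]-z0)<.008)
    ok=np.zeros((2*r,2*r),np.uint8); ok.flat[m]=1
    _,l=cv2.connectedComponents(ok); S=S[(l==l[r,r]).ravel()]
    c,s,a=cv2.minAreaRect((S[:,:2]*1000).astype(np.float32)); print(n,np.round(c),np.round(s),round(a,1),"z",round(float(z0),3),len(S))
# tray: rim points
S=W[195:285,370:480].reshape(-1,3); m=(S[:,2]>.018)&(S[:,2]<.04)
ok=np.zeros((90,110),np.uint8); ok.flat[m]=1
n,l,st,_=cv2.connectedComponentsWithStats(ok); k=1+np.argmax(st[1:,4]); S=S[(l==k).ravel()]
print("tray",cv2.minAreaRect((S[:,:2]*1000).astype(np.float32)))
# toolbox height/extents and tall things
for n,(a,b,c,d) in(("toolbox",(40,170,335,450)),("pens",(70,125,105,160)),("blue bottle",(85,125,245,275)),("gl",(240,320,105,180)),("black",(210,290,250,350))):
    S=W[a:b,c:d].reshape(-1,3); S=S[S[:,2]>.015]; print(n,np.round(np.nanpercentile(S,1,0),3),np.round(np.nanpercentile(S,99,0),3))
E
```

```text
bench z -0.0003590295728959081 2.952442975456826e-05
L [548. 353.] [88. 61.] 83.0 z 0.05 758
M [625. 186.] [60. 82.] 17.7 z 0.05 709
R [601.  64.] [62. 85.] 14.8 z 0.05 745
green [700. 342.] [58. 76.] 22.9 z 0.039 582
blue [416. 198.] [64. 60.] 16.7 z 0.034 560
tray ((426.79779052734375, -307.71539306640625), (174.5765380859375, 212.98435974121094), 2.9213483333587646)
toolbox [ 0.593 -0.306  0.052] [ 0.846 -0.093  0.28 ]
pens [0.761 0.409 0.018] [0.895 0.531 0.139]
blue bottle [0.751 0.092 0.018] [0.804 0.143 0.158]
gl [0.253 0.348 0.016] [0.394 0.502 0.044]
black [ 0.315 -0.098  0.072] [0.486 0.136 0.089]
```

```bash
python3 - <<'E'
import cv2,numpy as np
p=np.load("topp.npy")[110:280,130:320,::-1]; cv2.imwrite("pics/crop.png",cv2.resize(p,None,fx=4,fy=3.5,interpolation=3)[:600])
E
```

```text
(no output)
```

View pics/crop.png

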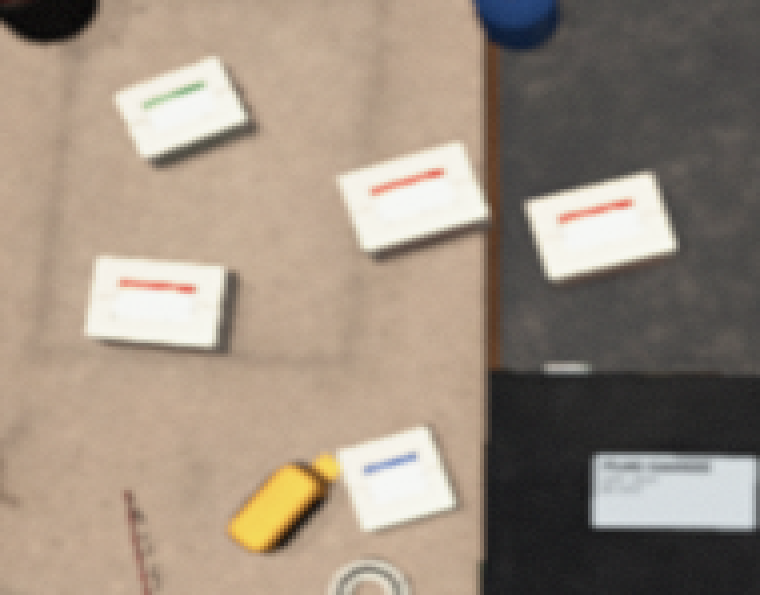

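The crop confirms it: red bands are on the left, middle and right cartons, and the green and blue ones are bystanders. I'll rotate first, then move across at a height above everything but the toolbox.

Call:
{"fn": "jog_arm", "kwargs": {
  "deltas": [
    [0,0,0,0,0,-1],
    [0,0,0,0,0,-1],
    [0,0,0,0,0,-1],
    [0,0,0,0,0,-1],
    [0,0,0,0,0,-1],
    [0,0,0,0,0,-1],
    [0,0,0,0,0,-1],
    [0,0,0,0,0,-1],
    [0,0,0,0,0,-1],
    [0,0,0,0,0,-1]
  ],
  "claw": 1,
  "force": 40
}}

```text
clock: 0.93
eef_pos: [0.2279, -0.5548, 0.1826]
eef_rot: [-0.001, 0.806, 0.592, 0.0]
ft_force: [0.4, 0.3, 0.1]
gripper_width: 0.0878
gripper_force: 0.0
```

Call:
{"fn": "jog_arm", "kwargs": {
  "deltas": [
    [0,0,0,0,0,-1],
    [0,0,0,0,0,-1],
    [0,0,0,0,0,-0.14],
    [0.4,0.1,0,0,0,0],
    [0.8,0.2,0,0,0,0],
    [0.9,0.2,0,0,0,0],
    [0.9,0.2,0,0,0,0],
    [0.9,0.2,0,0,0,0],
    [0.9,0.2,0,0,0,0],
    [0.9,0.2,0,0,0,0]
  ]
}}

```text
clock: 1.77
eef_pos: [0.3074, -0.3333, 0.1829]
eef_rot: [-0.0, 0.75, 0.662, 0.0]
ft_force: [0.6, -0.5, -0.0]
gripper_width: 0.0877
gripper_force: 0.0
```

Call:
{"fn": "jog_arm", "kwargs": {
  "deltas": [
    [0.9,0.2,0,0,0,0],
    [0.9,0.2,0,0,0,0],
    [0.9,0.2,0,0,0,0],
    [0.9,0.2,0,0,0,0],
    [0.9,0.2,0,0,0,0],
    [0.9,0.2,0,0,0,0],
    [0.9,0.2,0,0,0,0],
    [0.9,0.2,0,0,0,0],
    [0.9,0.2,0,0,0,0],
    [0.9,0.2,0,0,0,0]
  ]
}}

```text
clock: 2.6
eef_pos: [0.4304, 0.0146, 0.1832]
eef_rot: [0.0, 0.75, 0.662, 0.0]
ft_force: [0.7, -0.6, 0.2]
gripper_width: 0.0879
gripper_force: 0.0
```

Call:
{"fn": "jog_arm", "kwargs": {
  "deltas": [
    [0.9,0.2,0,0,0,0],
    [0.9,0.2,0,0,0,0],
    [0.9,0.2,0,0,0,0],
    [0.9,0.2,0,0,0,0],
    [0.9,0.2,0,0,0,0],
    [0.9,0.2,0,0,0,0],
    [0.9,0.2,0,0,0,0],
    [0.9,0.2,0,0,0,0],
    [0.4,0.1,0,0,0,0],
    [0,0,0,0,0,0]
  ]
}}

```text
clock: 3.43
eef_pos: [0.5345, 0.3093, 0.1811]
eef_rot: [-0.001, 0.748, 0.663, -0.001]
ft_force: [-0.1, 0.7, -1.1]
gripper_width: 0.088
gripper_force: 0.0
```

```bash
cat >> h.py <<'E'
from scipy.spatial.transform import Rotation as Ro
def need(x,y,z,th):
    s=sense(); R=Ro.from_quat(np.roll(s['eef_rot'],-1)); D=np.array([x,y,z])-s['eef_pos']
    T=Ro.from_matrix(np.array([[np.cos(np.radians(th)),np.sin(np.radians(th)),0],[np.sin(np.radians(th)),-np.cos(np.radians(th)),0],[0,0,-1]]).T) if 0 else Ro.from_matrix(np.array([[np.cos(np.radians(th)),np.sin(np.radians(th)),0],[np.sin(np.radians(th)),-np.cos(np.radians(th)),0],[0,0,-1]]))
    print("t",round(s['clock'],2),"pos",np.round(s['eef_pos'],4),"shift now-frame",np.round(R.inv().apply(D)/.04,2),"turned-frame",np.round(T.inv().apply(D)/.04,2),"turn",np.round(np.degrees((R.inv()*T).as_rotvec())/5,2),"F",np.round(s['ft_force'],2),"w",round(s['gripper_width'],4),"gf",round(s['gripper_force'],1))
E
sed -i 's/^    T=.*if 0 else /    T=/' h.py
python3 -c "
from h import *
need(.548,.353,.012,83)"
```

```text
t 3.43 pos [0.5345 0.3093 0.1811] shift now-frame [1.13 0.21 4.23] turned-frame [1.13 0.2  4.23] turn [-0.03  0.01  0.02] F [-0.14  0.66 -1.08] w 0.088 gf 0.0
```

Call:
{"fn": "jog_arm", "kwargs": {
  "deltas": [
    [0.6,0.1,0,0,0,0],
    [0.53,0.1,0.2,0,0,0],
    [0,0,0.6,0,0,0],
    [0,0,0.7,0,0,0],
    [0,0,0.7,0,0,0],
    [0,0,0.7,0,0,0],
    [0,0,0.6,0,0,0],
    [0,0,0.4,0,0,0],
    [0,0,0.3,0,0,0],
    [0,0,0,0,0,0]
  ]
}}

```text
clock: 4.27
eef_pos: [0.5465, 0.3482, 0.0118]
eef_rot: [-0.0, 0.749, 0.662, -0.003]
ft_force: [-0.2, -0.2, -0.6]
gripper_width: 0.0878
gripper_force: 0.0
```

Call:
{"fn": "jog_arm", "kwargs": {
  "deltas": [
    [0,0,0,0,0,0],
    [0,0,0,0,0,0],
    [0,0,0,0,0,0],
    [0,0,0,0,0,0],
    [0,0,0,0,0,0],
    [0,0,0,0,0,0],
    [0,0,0,0,0,0],
    [0,0,0,0,0,0]
  ],
  "claw": 0,
  "force": 40
}}

```text
clock: 4.93
eef_pos: [0.5482, 0.3501, 0.0153]
eef_rot: [0.0, 0.749, 0.663, 0.0]
ft_force: [0.2, 0.1, 0.9]
gripper_width: 0.038
gripper_force: 0.0
```

```bash
python3 -c "
from h import *
need(.548,.353,.012,83)"
```

```text
t 4.93 pos [0.5482 0.3501 0.0153] shift now-frame [ 0.07 -0.01  0.08] turned-frame [ 0.07 -0.01  0.08] turn [ 0.   -0.    0.01] F [0.23 0.09 0.86] w 0.038 gf 0.0
```

The fingers closed past 60 mm without meeting anything, so I'll look.

```bash
python3 - <<'E'
from h import *
p,d,W=cloud("top"); q,_,V=cloud("side"); np.save("side1",V)
a=cv2.resize(p[120:270,100:300,::-1],(400,300)); b=cv2.resize(q[90:240,180:380,::-1],(400,300))
cv2.imwrite("pics/miss.png",np.hstack([a,b])); need(.548,.353,.012,83)
E
```

```text
t 5.03 pos [0.5481 0.3501 0.0152] shift now-frame [ 0.07 -0.01  0.08] turned-frame [ 0.07 -0.01  0.08] turn [-0.    0.    0.01] F [ 0.17  0.14 -0.2 ] w 0.03 gf 0.0
```

View pics/miss.png

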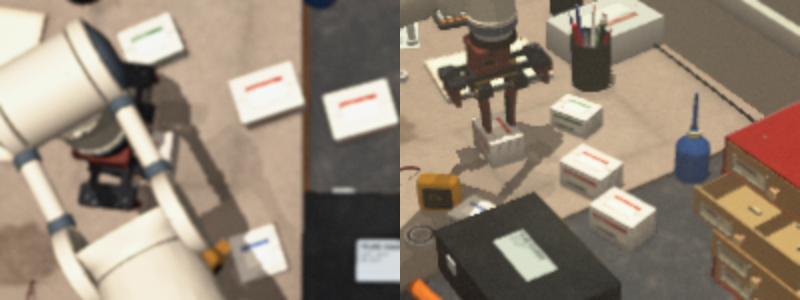

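The side view shows the fingers' visible ends at about (485–515,130), at the far edge of the left carton's top. I'll get the actual carton and finger positions from the depth.

```bash
python3 - <<'E'
from h import *
W=np.load("side1.npy"); W0=np.load("side.npy")
# crop px->full: u=180+(px-400)/2, v=90+py/2
for n,(X,Y) in dict(f1=(486,110),f2=(513,110),f1b=(486,122),f2b=(513,122),top=(500,132),topL=(482,133),topR=(517,133),face=(500,150)).items():
    u,v=180+(X-400)//2,90+Y//2; print(n,np.round(np.nanmedian(W[v-1:v+2,u-1:u+2].reshape(-1,3),0),3))
for n,A in(("now",W),("before",W0)):
    B=A.reshape(-1,3); S=B[(abs(B[:,0]-.548)<.08)&(abs(B[:,1]-.34)<.09)&(B[:,2]>.006)&(B[:,2]<.06)]
    print(n,len(S),np.round(np.percentile(S,[2,98],0),3).tolist())
    T=S[S[:,2]>.043]; print(cv2.minAreaRect((T[:,:2]*1000).astype(np.float32)),np.median(T[:,2]))
E
```

```text
f1 [0.526 0.341 0.099]
f2 [0.571 0.333 0.089]
f1b [0.526 0.344 0.075]
f2b [0.571 0.336 0.061]
top [0.546 0.335 0.05 ]
topL [0.521 0.354 0.051]
topR [0.569 0.321 0.05 ]
face [0.533 0.314 0.033]
now 488 [[0.515, 0.303, 0.007], [0.577, 0.395, 0.055]]
((548.1138916015625, 351.32275390625), (98.4035873413086, 63.491294860839844), 87.20333862304688) 0.050099673320443516
before 450 [[0.518, 0.303, 0.008], [0.583, 0.396, 0.054]]
((550.2694091796875, 352.6533508300781), (95.08348083496094, 64.53980255126953), 81.52890014648438) 0.04970700467068223
```

```bash
python3 - <<'E'
from h import *
W=np.load("side1.npy"); W0=np.load("side.npy")
for n,A,c in(("start",W0,(.228,-.555)),("now",W,(.548,.350))):
    B=A.reshape(-1,3); S=B[(np.hypot(B[:,0]-c[0],B[:,1]-c[1])<.06)&(B[:,2]>.055)&(B[:,2]<.35)]
    print(n,np.histogram(S[:,2],bins=np.arange(.05,.36,.02)), "minz",np.round(np.sort(S[:,2])[:8],3))
s=sense(); print(s)
# finger columns now
for X in(486,513):
    u=180+(X-400)//2; print([(v,np.round(W[v,u],3).tolist()) for v in range(125,165,3)])
E
```

```text
start (array([  0,   0,   0,   0,   0,   0,   0,   0,  39, 103,  96,  54,  21,
       445, 722]), array([0.05, 0.07, 0.09, 0.11, 0.13, 0.15, 0.17, 0.19, 0.21, 0.23, 0.25,
       0.27, 0.29, 0.31, 0.33, 0.35])) minz [0.221 0.221 0.222 0.223 0.223 0.223 0.224 0.224]
now (array([ 36,  46,  52,  53,  78, 181, 230, 101, 116, 136, 132, 156, 131,
       118, 107]), array([0.05, 0.07, 0.09, 0.11, 0.13, 0.15, 0.17, 0.19, 0.21, 0.23, 0.25,
       0.27, 0.29, 0.31, 0.33, 0.35])) minz [0.055 0.055 0.055 0.055 0.055 0.056 0.057 0.057]
{'clock': 5.0333, 'joints': array([5.16079288e-01, 2.55564514e-01, 1.34554610e+00, 2.22317247e-05,
       1.54059085e+00, 6.37621063e-01]), 'qvel': array([-0.00186512,  0.000952  ,  0.00083747,  0.00058154, -0.00026615,
       -0.0001534 ]), 'joint_efforts': array([-2.78825155e-04, -5.10801244e+01, -4.00430989e+01,  6.73500448e-02,
       -3.06963106e-02,  3.27296866e-04]), 'eef_pos': array([0.54808737, 0.35006807, 0.01517081]), 'eef_rot': array([-2.21342593e-05,  7.48746758e-01,  6.62856160e-01, -5.09269476e-05]), 'ft_force': array([ 0.16703191,  0.13522091, -0.203
[... 265 characters left out ...]
317, 0.148]), (140, [0.528, 0.342, 0.118]), (143, [0.527, 0.341, 0.107]), (146, [0.524, 0.337, 0.099]), (149, [0.524, 0.339, 0.086]), (152, [0.522, 0.336, 0.077]), (155, [0.522, 0.338, 0.063]), (158, [0.522, 0.339, 0.05]), (161, [0.519, 0.335, 0.042]), (164, [0.519, 0.336, 0.029])]
[(125, [0.566, 0.318, 0.174]), (128, [0.567, 0.321, 0.161]), (131, [0.563, 0.315, 0.154]), (134, [0.574, 0.336, 0.128]), (137, [0.574, 0.337, 0.116]), (140, [0.576, 0.341, 0.101]), (143, [0.573, 0.337, 0.092]), (146, [0.572, 0.337, 0.081]), (149, [0.568, 0.33, 0.074]), (152, [0.57, 0.335, 0.058]), (155, [0.565, 0.327, 0.053]), (158, [0.56, 0.319, 0.047]), (161, [0.553, 0.308, 0.044]), (164, [0.554, 0.311, 0.029])]
```

Both pictures put the fingertips about 39 mm higher than the reported z (start: 0.221 seen against 0.183 reported; now about 0.055 against 0.015). The x and y agree. So the reported TCP z reads about 39 mm low, and the fingers closed just above the carton. I'll reopen, go down by that amount and grip again.

Call:
{"fn": "jog_arm", "kwargs": {
  "deltas": [
    [0,0,0,0,0,0],
    [0,0,0,0,0,0],
    [0,0,0,0,0,0],
    [0,0,0,0,0,0],
    [0,0,0,0,0,0],
    [0,0,0,0,0,0],
    [0,0,0,0,0,0],
    [0,0,0,0,0,0],
    [0,0,0,0,0,0],
    [0,0,0,0,0,0]
  ],
  "claw": 1
}}

```text
clock: 5.87
eef_pos: [0.5481, 0.35, 0.0152]
eef_rot: [0.0, 0.749, 0.663, 0.0]
ft_force: [-0.0, 0.2, -0.3]
gripper_width: 0.0874
gripper_force: 0.0
```

Call:
{"fn": "jog_arm", "kwargs": {
  "deltas": [
    [0,0,0.15,0,0,0],
    [0,0,0.15,0,0,0],
    [0,0,0.15,0,0,0],
    [0,0,0.15,0,0,0],
    [0,0,0.15,0,0,0],
    [0,0,0.15,0,0,0],
    [0,0,0,0,0,0],
    [0,0,0,0,0,0]
  ]
}}

```text
clock: 6.53
eef_pos: [0.5477, 0.3498, -0.0215]
eef_rot: [-0.0, 0.749, 0.663, -0.001]
ft_force: [0.3, 0.8, 0.2]
gripper_width: 0.0874
gripper_force: 0.0
```

Call:
{"fn": "jog_arm", "kwargs": {
  "deltas": [
    [0,0,0,0,0,0],
    [0,0,0,0,0,0],
    [0,0,0,0,0,0],
    [0,0,0,0,0,0],
    [0,0,0,0,0,0],
    [0,0,0,0,0,0]
  ],
  "claw": 0,
  "force": 40
}}

```text
clock: 7.03
eef_pos: [0.5482, 0.3502, -0.0204]
eef_rot: [-0.0, 0.749, 0.663, 0.0]
ft_force: [-1.0, 0.7, 1.2]
gripper_width: 0.0598
gripper_force: 40.0
```

```bash
python3 -c "
from h import *
need(.548,.353,-.022,83)"
```

```text
t 7.03 pos [ 0.5482  0.3502 -0.0204] shift now-frame [ 0.07 -0.01  0.04] turned-frame [ 0.07 -0.01  0.04] turn [ 0.   -0.    0.01] F [-1.01  0.71  1.15] w 0.0598 gf 40.0
```

Gripped at 59.8 mm. Now lift 60 mm and feel the weight.

Call:
{"fn": "jog_arm", "kwargs": {
  "deltas": [
    [0,0,-0.1,0,0,0],
    [0,0,-0.2,0,0,0],
    [0,0,-0.4,0,0,0],
    [0,0,-0.4,0,0,0],
    [0,0,-0.3,0,0,0],
    [0,0,-0.1,0,0,0],
    [0,0,0,0,0,0],
    [0,0,0,0,0,0],
    [0,0,0,0,0,0],
    [0,0,0,0,0,0]
  ]
}}

```text
clock: 7.87
eef_pos: [0.5475, 0.3497, 0.0377]
eef_rot: [-0.0, 0.749, 0.663, -0.001]
ft_force: [-0.5, -0.3, -2.4]
gripper_width: 0.0599
gripper_force: 40.0
```

Call:
{"fn": "jog_arm", "kwargs": {
  "deltas": [
    [0,0,0,0,0,0],
    [0,0,0,0,0,0],
    [0,0,0,0,0,0],
    [0,0,0,0,0,0]
  ]
}}

```text
clock: 8.2
eef_pos: [0.548, 0.35, 0.039]
eef_rot: [-0.0, 0.749, 0.663, -0.0]
ft_force: [0.1, -0.0, -1.8]
gripper_width: 0.0597
gripper_force: 40.0
```

```bash
python3 -c "
from h import *
need(.548,.353,-.022,83)
p,d,W=cloud('side');B=W.reshape(-1,3)
S=B[(abs(B[:,0]-.548)<.05)&(abs(B[:,1]-.34)<.07)&(B[:,2]>.02)]; print(np.histogram(S[:,2],bins=np.arange(.02,.2,.01)))
cv2.imwrite('pics/lift.png',cv2.resize(p[90:240,180:380,::-1],(400,300)))
print(sense()['ft_force'],sense()['joint_efforts'])"
```

```text
t 8.2 pos [0.548 0.35  0.039] shift now-frame [ 0.07 -0.01  1.53] turned-frame [ 0.07 -0.01  1.53] turn [-0.    0.    0.01] F [ 0.1  -0.01 -1.75] w 0.0597 gf 40.0
(array([  0,   0,   0,   8,  48,  56,  65,  65, 180, 140,  25,  32,  24,
         7,  30,  90,  82]), array([0.02, 0.03, 0.04, 0.05, 0.06, 0.07, 0.08, 0.09, 0.1 , 0.11, 0.12,
       0.13, 0.14, 0.15, 0.16, 0.17, 0.18, 0.19]))
[ 0.65590451  0.22489334 -1.82542798] [-5.58787488e-04 -5.19014311e+01 -4.12278628e+01  7.55146123e-02
 -3.46807286e-02 -3.48484446e-04]
```

View pics/lift.png

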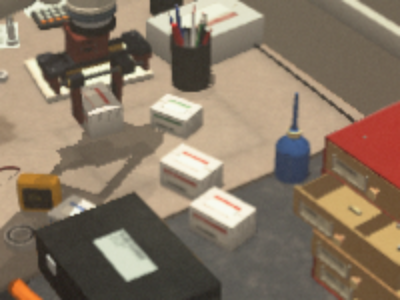

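The left carton is in the air at (97,105) in the crop and weighs about 1.8 N, so it is light. I'll set it back and go on to the middle one.

Call:
{"fn": "jog_arm", "kwargs": {
  "deltas": [
    [0,0,0.2,0,0,0],
    [0,0,0.4,0,0,0],
    [0,0,0.4,0,0,0],
    [0,0,0.25,0,0,0],
    [0,0,0.12,0,0,0],
    [0,0,0.08,0,0,0],
    [0,0,0.04,0,0,0],
    [0,0,0,0,0,0],
    [0,0,0,0,0,0]
  ]
}}

```text
clock: 9.0
eef_pos: [0.5487, 0.3504, -0.0194]
eef_rot: [0.0, 0.749, 0.663, 0.001]
ft_force: [0.2, 0.4, -1.9]
gripper_width: 0.0596
gripper_force: 40.0
```

Call:
{"fn": "jog_arm", "kwargs": {
  "deltas": [
    [0,0,0,0,0,0],
    [0,0,0,0,0,0],
    [0,0,0,0,0,0],
    [0,0,0,0,0,0],
    [0,0,0,0,0,0],
    [0,0,-0.2,0,0,0],
    [0,0,-0.5,0,0,0],
    [0,0,-0.7,0,0,0],
    [0,0,-0.7,0,0,0],
    [0,0,-0.4,0,0,0]
  ],
  "claw": 1
}}

```text
clock: 9.83
eef_pos: [0.5492, 0.3507, 0.0843]
eef_rot: [0.0, 0.749, 0.663, 0.002]
ft_force: [-0.1, 0.2, 0.2]
gripper_width: 0.0877
gripper_force: 0.0
```

Call:
{"fn": "jog_arm", "kwargs": {
  "deltas": [
    [0,0,0,0,0,-1],
    [0,0,0,0,0,-1],
    [0,0,0,0,0,-1],
    [0,0,0,0,0,-1],
    [0,0,0,0,0,-0.94],
    [-0.5,0.1,0,0,0,0],
    [-0.8,0.1,0,0,0,0],
    [-0.9,0.1,0,0,0,0],
    [-0.9,0.1,0,0,0,0],
    [-0.8,0.1,0,0,0,0]
  ]
}}

```text
clock: 10.67
eef_pos: [0.6154, 0.2058, 0.0806]
eef_rot: [0.0, 0.59, 0.808, 0.0]
ft_force: [0.0, -0.2, 0.3]
gripper_width: 0.0876
gripper_force: 0.0
```

Call:
{"fn": "jog_arm", "kwargs": {
  "deltas": [
    [-0.6,0.1,0,0,0,0],
    [0,0,0,0,0,0],
    [0,0,0,0,0,0]
  ]
}}

```text
clock: 10.92
eef_pos: [0.6264, 0.1847, 0.0802]
eef_rot: [0.0, 0.591, 0.807, 0.0]
ft_force: [0.1, 0.3, -0.0]
gripper_width: 0.0875
gripper_force: 0.0
```

```bash
python3 - <<'E'
from h import *
p,d,W=cloud('side');B=W.reshape(-1,3)
for n,c in(("L",(.548,.353)),("M",(.625,.186)),("R",(.601,.064))):
    S=B[(abs(B[:,0]-c[0])<.06)&(abs(B[:,1]-c[1])<.06)&(abs(B[:,2]-.05)<.005)]
    print(n,len(S),cv2.minAreaRect((S[:,:2]*1000).astype(np.float32)))
need(.625,.186,-.022,107.7)
E
```

```text
L 268 ((551.0618286132812, 354.0690002441406), (95.04753112792969, 64.22747039794922), 82.24329376220703)
M 316 ((625.837158203125, 182.18618774414062), (71.08160400390625, 88.55598449707031), 16.947912216186523)
R 363 ((602.6773681640625, 62.02752685546875), (66.93675231933594, 89.01693725585938), 15.128419876098633)
t 10.97 pos [0.6259 0.1859 0.0801] shift now-frame [ 0.01 -0.02  2.55] turned-frame [ 0.01 -0.02  2.55] turn [ 0.   -0.01 -0.  ] F [ 0.08 -0.83 -0.06] w 0.0876 gf 0.0
```

The left carton is back in place. Next: descend on the middle one, grip and lift.

Call:
{"fn": "jog_arm", "kwargs": {
  "deltas": [
    [0,0,0.3,0,0,0],
    [0,0,0.5,0,0,0],
    [0,0,0.5,0,0,0],
    [0,0,0.5,0,0,0],
    [0,0,0.4,0,0,0],
    [0,0,0.2,0,0,0],
    [0,0,0.1,0,0,0],
    [0,0,0,0,0,0],
    [0,0,0,0,0,0]
  ]
}}

```text
clock: 11.72
eef_pos: [0.6261, 0.1866, -0.0195]
eef_rot: [0.0, 0.589, 0.808, 0.0]
ft_force: [0.2, 0.5, 0.5]
gripper_width: 0.088
gripper_force: 0.0
```

Call:
{"fn": "jog_arm", "kwargs": {
  "deltas": [
    [0,0,0,0,0,0],
    [0,0,0,0,0,0],
    [0,0,0,0,0,0],
    [0,0,0,0,0,0],
    [0,0,0,0,0,0],
    [0,0,0,0,0,0]
  ],
  "claw": 0,
  "force": 40
}}

```text
clock: 12.22
eef_pos: [0.6259, 0.1858, -0.0198]
eef_rot: [0.0, 0.59, 0.808, 0.0]
ft_force: [-0.7, 0.1, 2.6]
gripper_width: 0.0599
gripper_force: 40.0
```

Call:
{"fn": "jog_arm", "kwargs": {
  "deltas": [
    [0,0,-0.1,0,0,0],
    [0,0,-0.2,0,0,0],
    [0,0,-0.4,0,0,0],
    [0,0,-0.4,0,0,0],
    [0,0,-0.3,0,0,0],
    [0,0,-0.1,0,0,0],
    [0,0,0,0,0,0],
    [0,0,0,0,0,0],
    [0,0,0,0,0,0],
    [0,0,0,0,0,0]
  ]
}}

```text
clock: 13.05
eef_pos: [0.625, 0.1857, 0.038]
eef_rot: [-0.001, 0.59, 0.808, -0.001]
ft_force: [-0.4, -0.4, -5.5]
gripper_width: 0.06
gripper_force: 40.0
```

Call:
{"fn": "jog_arm", "kwargs": {
  "deltas": [
    [0,0,0,0,0,0],
    [0,0,0,0,0,0],
    [0,0,0,0,0,0],
    [0,0,0,0,0,0]
  ]
}}

```text
clock: 13.38
eef_pos: [0.6258, 0.1859, 0.0394]
eef_rot: [-0.0, 0.59, 0.808, -0.0]
ft_force: [1.6, 1.2, -6.2]
gripper_width: 0.0598
gripper_force: 40.0
```

The middle carton weighs about 6 N, so it is the heavy one. I'll carry it to the tray at height, keeping clear of the toolbox.

Call:
{"fn": "jog_arm", "kwargs": {
  "deltas": [
    [0,0,-0.2,0,0,0],
    [0,0,-0.4,0,0,0],
    [0,0,-0.5,0,0,0],
    [0,0,-0.5,0,0,0.3],
    [0,0,-0.5,0,0,0.5],
    [0,0,-0.3,0,0,0.6],
    [0,0,-0.1,0,0,0.6],
    [0,0,0,0,0,0.6],
    [0,0,0,0,0,0.36],
    [-0.04,-0.2,0,0,0,0]
  ]
}}

```text
clock: 14.22
eef_pos: [0.6187, 0.184, 0.1403]
eef_rot: [0.0, 0.689, 0.724, 0.001]
ft_force: [-0.8, 0.2, -5.7]
gripper_width: 0.0598
gripper_force: 40.0
```

Call:
{"fn": "jog_arm", "kwargs": {
  "deltas": [
    [-0.16,-0.4,0,0,0,0],
    [-0.24,-0.6,0,0,0,0],
    [-0.24,-0.6,0,0,0,0],
    [-0.24,-0.6,0,0,0,0],
    [-0.24,-0.6,0,0,0,0],
    [-0.24,-0.6,0,0,0,0],
    [-0.24,-0.6,0,0,0,0],
    [-0.26,-0.35,0,0,0,0],
    [-0.4,-0.2,0,0,0,0],
    [-0.6,-0.05,0,0,0,0]
  ]
}}

```text
clock: 15.05
eef_pos: [0.4389, 0.0608, 0.1412]
eef_rot: [0.0, 0.688, 0.726, 0.001]
ft_force: [1.1, 0.7, -5.9]
gripper_width: 0.0596
gripper_force: 40.0
```

Call:
{"fn": "jog_arm", "kwargs": {
  "deltas": [
    [-0.64,-0.05,0,0,0,0],
    [-0.64,-0.05,0,0,0,0],
    [-0.64,-0.05,0,0,0,0],
    [-0.64,-0.05,0,0,0,0],
    [-0.64,-0.05,0,0,0,0],
    [-0.64,-0.05,0,0,0,0],
    [-0.64,-0.05,0,0,0,0],
    [-0.64,-0.05,0,0,0,0],
    [-0.64,-0.05,0,0,0,0],
    [-0.64,-0.05,0,0,0,0]
  ]
}}

```text
clock: 15.88
eef_pos: [0.433, -0.1978, 0.1409]
eef_rot: [0.001, 0.689, 0.725, 0.0]
ft_force: [1.1, -0.3, -5.3]
gripper_width: 0.0596
gripper_force: 40.0
```

Call:
{"fn": "jog_arm", "kwargs": {
  "deltas": [
    [-0.64,-0.05,0,0,0,0],
    [-0.64,-0.05,0,0,0,0],
    [-0.5,0,0,0,0,0],
    [-0.25,0,0,0,0,0],
    [0,0,0,0,0,0],
    [0,0,0,0,0,0],
    [0,0,0,0,0,0]
  ]
}}

```text
clock: 16.47
eef_pos: [0.4335, -0.2767, 0.14]
eef_rot: [-0.0, 0.688, 0.725, 0.0]
ft_force: [0.4, -0.7, -6.4]
gripper_width: 0.0596
gripper_force: 40.0
```

```bash
python3 -c "
from h import *
need(.427,-.308,-.016,92.9)"
```

```text
t 16.47 pos [ 0.4335 -0.2767  0.14  ] shift now-frame [-0.77 -0.2   3.9 ] turned-frame [-0.77 -0.2   3.9 ] turn [ 0.   -0.01  0.02] F [ 0.38 -0.67 -6.38] w 0.0596 gf 40.0
```

Call:
{"fn": "jog_arm", "kwargs": {
  "deltas": [
    [-0.4,-0.1,0,0,0,0],
    [-0.37,-0.1,0.2,0,0,0],
    [0,0,0.5,0,0,0],
    [0,0,0.6,0,0,0],
    [0,0,0.6,0,0,0],
    [0,0,0.6,0,0,0],
    [0,0,0.5,0,0,0],
    [0,0,0.4,0,0,0],
    [0,0,0.2,0,0,0],
    [0,0,0,0,0,0]
  ]
}}

```text
clock: 17.3
eef_pos: [0.426, -0.3069, -0.0065]
eef_rot: [-0.002, 0.688, 0.725, -0.0]
ft_force: [0.5, 0.9, -5.8]
gripper_width: 0.0596
gripper_force: 40.0
```

Call:
{"fn": "jog_arm", "kwargs": {
  "deltas": [
    [0,0,0.1,0,0,0],
    [0,0,0.08,0,0,0],
    [0,0,0.06,0,0,0],
    [0,0,0.04,0,0,0],
    [0,0,0,0,0,0],
    [0,0,0,0,0,0],
    [0,0,0,0,0,0]
  ]
}}

```text
clock: 17.88
eef_pos: [0.427, -0.3091, -0.0152]
eef_rot: [0.0, 0.689, 0.725, 0.0]
ft_force: [0.0, -0.2, -5.8]
gripper_width: 0.0598
gripper_force: 40.0
```

Call:
{"fn": "jog_arm", "kwargs": {
  "deltas": [
    [0,0,0.02,0,0,0],
    [0,0,0.02,0,0,0],
    [0,0,0,0,0,0],
    [0,0,0,0,0,0]
  ]
}}

```text
clock: 18.22
eef_pos: [0.4272, -0.3092, -0.0159]
eef_rot: [0.001, 0.689, 0.725, -0.0]
ft_force: [-2.6, 2.3, 4.7]
gripper_width: 0.0595
gripper_force: 40.0
```

Call:
{"fn": "jog_arm", "kwargs": {
  "deltas": [
    [0,0,0,0,0,0],
    [0,0,0,0,0,0],
    [0,0,0,0,0,0],
    [0,0,0,0,0,0],
    [0,0,0,0,0,0],
    [0,0,-0.2,0,0,0],
    [0,0,-0.5,0,0,0],
    [0,0,-0.7,0,0,0],
    [0,0,-0.8,0,0,0],
    [0,0,-0.7,0,0,0]
  ],
  "claw": 1
}}

```text
clock: 19.05
eef_pos: [0.4269, -0.3089, 0.1011]
eef_rot: [0.0, 0.689, 0.725, 0.0]
ft_force: [1.6, -0.1, 0.1]
gripper_width: 0.088
gripper_force: 0.0
```

Call:
{"fn": "jog_arm", "kwargs": {
  "deltas": [
    [0,0,0,0,0,-0.8],
    [0,0,0,0,0,-0.8],
    [0,0,0,0,0,-0.78],
    [0.49,0.17,0,0,0,0],
    [0.8,0.25,0,0,0,0],
    [0.89,0.27,0,0,0,0],
    [0.89,0.27,0,0,0,0],
    [0.89,0.27,0,0,0,0],
    [0.89,0.27,0,0,0,0],
    [0.89,0.27,0,0,0,0]
  ]
}}

```text
clock: 19.88
eef_pos: [0.4364, -0.0673, 0.0997]
eef_rot: [0.001, 0.61, 0.792, 0.0]
ft_force: [1.3, -0.0, -0.1]
gripper_width: 0.088
gripper_force: 0.0
```

Call:
{"fn": "jog_arm", "kwargs": {
  "deltas": [
    [0.89,0.27,0,0,0,0],
    [0.89,0.27,0,0,0,0],
    [0.8,0.25,0,0,0,0],
    [0.4,0.15,0,0,0,0],
    [-0.1,0.4,0,0,0,0],
    [-0.15,0.6,0,0,0,0],
    [-0.17,0.65,0,0,0,0],
    [-0.17,0.65,0,0,0,0],
    [-0.17,0.65,0,0,0,0],
    [-0.15,0.5,0,0,0,0]
  ]
}}

```text
clock: 20.72
eef_pos: [0.5868, 0.0563, 0.0991]
eef_rot: [0.0, 0.61, 0.793, 0.0]
ft_force: [0.2, 0.7, -0.7]
gripper_width: 0.0879
gripper_force: 0.0
```

Call:
{"fn": "jog_arm", "kwargs": {
  "deltas": [
    [-0.1,0.3,0,0,0,0],
    [0,0,0,0,0,0],
    [0,0,0,0,0,0],
    [0,0,0,0,0,0]
  ]
}}

```text
clock: 21.05
eef_pos: [0.5972, 0.0554, 0.0991]
eef_rot: [-0.0, 0.61, 0.792, -0.0]
ft_force: [0.4, -0.4, -0.2]
gripper_width: 0.0877
gripper_force: 0.0
```

```bash
python3 - <<'E'
from h import *
p,d,W=cloud('top')
S=W[195:285,370:480].reshape(-1,3); S=S[abs(S[:,2]-.054)<.006]; print("tray carton",len(S),np.median(S[:,2]),cv2.minAreaRect((S[:,:2]*1000).astype(np.float32)))
need(.601,.064,-.02,104.8)
E
```

```text
tray carton 790 0.05421640123311844 ((426.7148742675781, -309.2622375488281), (60.67687225341797, 87.41002655029297), 1.9433324337005615)
t 21.1 pos [0.5971 0.0555 0.0993] shift now-frame [0.18 0.15 2.98] turned-frame [0.18 0.15 2.98] turn [ 0.   -0.    0.01] F [0.04 0.38 0.06] w 0.0878 gf 0.0
```

The heavy carton stands in the tray with its top at 54 mm, centred. Now the right carton.

Call:
{"fn": "jog_arm", "kwargs": {
  "deltas": [
    [0.18,0.15,0,0,0,0],
    [0,0,0.3,0,0,0],
    [0,0,0.5,0,0,0],
    [0,0,0.6,0,0,0],
    [0,0,0.6,0,0,0],
    [0,0,0.5,0,0,0],
    [0,0,0.3,0,0,0],
    [0,0,0.18,0,0,0],
    [0,0,0,0,0,0],
    [0,0,0,0,0,0]
  ]
}}

```text
clock: 21.93
eef_pos: [0.6019, 0.064, -0.0198]
eef_rot: [0.0, 0.61, 0.793, 0.0]
ft_force: [-0.0, -0.3, 0.8]
gripper_width: 0.0879
gripper_force: 0.0
```

Call:
{"fn": "jog_arm", "kwargs": {
  "deltas": [
    [0,0,0,0,0,0],
    [0,0,0,0,0,0],
    [0,0,0,0,0,0],
    [0,0,0,0,0,0],
    [0,0,0,0,0,0],
    [0,0,0,0,0,0]
  ],
  "claw": 0,
  "force": 40
}}

```text
clock: 22.43
eef_pos: [0.6019, 0.0638, -0.0197]
eef_rot: [0.0, 0.61, 0.792, 0.0]
ft_force: [-0.8, -0.1, 1.9]
gripper_width: 0.0598
gripper_force: 40.0
```

Call:
{"fn": "jog_arm", "kwargs": {
  "deltas": [
    [0,0,-0.1,0,0,0],
    [0,0,-0.2,0,0,0],
    [0,0,-0.4,0,0,0],
    [0,0,-0.4,0,0,0],
    [0,0,-0.3,0,0,0],
    [0,0,-0.1,0,0,0],
    [0,0,0,0,0,0],
    [0,0,0,0,0,0],
    [0,0,0,0,0,0],
    [0,0,0,0,0,0]
  ]
}}

```text
clock: 23.27
eef_pos: [0.6009, 0.0638, 0.0383]
eef_rot: [-0.001, 0.61, 0.792, -0.001]
ft_force: [0.7, 0.1, -2.1]
gripper_width: 0.0597
gripper_force: 40.0
```

Call:
{"fn": "jog_arm", "kwargs": {
  "deltas": [
    [0,0,0,0,0,0],
    [0,0,0,0,0,0],
    [0,0,0,0,0,0],
    [0,0,0,0,0,0]
  ]
}}

```text
clock: 23.6
eef_pos: [0.6016, 0.0638, 0.0394]
eef_rot: [-0.0, 0.61, 0.792, -0.0]
ft_force: [0.5, -0.7, -2.4]
gripper_width: 0.06
gripper_force: 40.0
```

The right carton is light (about 2 N). Set it back, release, and retreat.

Call:
{"fn": "jog_arm", "kwargs": {
  "deltas": [
    [0,0,0.2,0,0,0],
    [0,0,0.4,0,0,0],
    [0,0,0.4,0,0,0],
    [0,0,0.25,0,0,0],
    [0,0,0.12,0,0,0],
    [0,0,0.08,0,0,0],
    [0,0,0.04,0,0,0],
    [0,0,0,0,0,0],
    [0,0,0,0,0,0]
  ]
}}

```text
clock: 24.35
eef_pos: [0.6023, 0.0639, -0.0191]
eef_rot: [0.001, 0.61, 0.792, 0.0]
ft_force: [-0.2, -0.3, -2.4]
gripper_width: 0.0598
gripper_force: 40.0
```

Call:
{"fn": "jog_arm", "kwargs": {
  "deltas": [
    [0,0,0,0,0,0],
    [0,0,0,0,0,0],
    [0,0,0,0,0,0],
    [0,0,0,0,0,0],
    [0,0,0,0,0,0],
    [0,0,-0.2,0,0,0],
    [0,0,-0.5,0,0,0],
    [0,0,-0.7,0,0,0],
    [0,0,-0.7,0,0,0],
    [0,0,-0.7,0,0,0]
  ],
  "claw": 1
}}

```text
clock: 25.18
eef_pos: [0.6015, 0.0638, 0.0938]
eef_rot: [0.0, 0.61, 0.792, -0.0]
ft_force: [0.7, 0.6, 0.2]
gripper_width: 0.0878
gripper_force: 0.0
```

Call:
{"fn": "jog_arm", "kwargs": {
  "deltas": [
    [0,0,0,0,0,0],
    [0,0,0,0,0,0],
    [0,0,0,0,0,0],
    [0,0,0,0,0,0],
    [0,0,0,0,0,0]
  ]
}}

```text
clock: 25.6
eef_pos: [0.6007, 0.0638, 0.09]
eef_rot: [-0.001, 0.61, 0.792, -0.001]
ft_force: [-0.1, -0.0, 0.5]
gripper_width: 0.0879
gripper_force: 0.0
```

```bash
python3 - <<'E'
from h import *
p,d,W=cloud('side');B=W.reshape(-1,3)
for n,c,z in(("L",(.548,.353),.05),("tray",(.427,-.309),.054),("R",(.601,.064),.05)):
    S=B[(abs(B[:,0]-c[0])<.06)&(abs(B[:,1]-c[1])<.06)&(abs(B[:,2]-z)<.005)]
    print(n,len(S),cv2.minAreaRect((S[:,:2]*1000).astype(np.float32)))
cv2.imwrite('pics/end.png',p[...,::-1]); s=sense(); print(s['clock'],s['eef_pos'],s['gripper_force'],s['ft_force'])
E
```

```text
L 278 ((550.97314453125, 351.0501403808594), (93.95001220703125, 63.671451568603516), 82.72801971435547)
tray 646 ((427.06475830078125, -310.91815185546875), (62.311683654785156, 87.23228454589844), 3.975189208984375)
R 367 ((603.19384765625, 60.70783615112305), (66.21907043457031, 89.31991577148438), 18.245264053344727)
25.65 [0.6008146  0.06381645 0.09025879] 0.0 [ 0.24202199 -0.35019909 -0.46063689]
```

View pics/end.png

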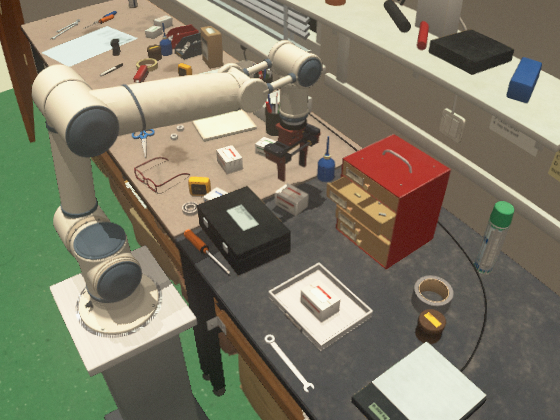

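The picture shows the heavy carton flat in the tray at (320,300). The left carton at (230,158) and the right one at (292,198) are back in place, and the gripper is clear above the right one.

```bash
python3 -c "
from bench import *
print(job_done())"
```

```text
the job is handed in; nothing more can be done
None
```

The job is handed in at about 26 s of the 72 s allowed: the middle carton was the heavy one (about 6 N) and stands flat in the tray, and the left and right ones (about 2 N each) are back where they stood; the verdict was not shown to me.

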